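# Load a stone slab under the spring clip

## Task

Press the drilling fixture's long spring-clip tab fully down with one fingertip and, while it stays down, push the flat stone slab along its channel with the other fingertip, under the raised jaw, until it is fully home against the end stop. Then let the clip close on the slab and leave it there. Do not lift or tip the slab, push it only gently, and leave the other things on the bench where they are.

Things in the scene. Friction and masses are not known exactly. Their poses are not given: they have to be found in the camera images.
- fixture: Aluminium drilling fixture fixed to the bench. Origin on the bench top, x along the channel towards its end stop, y to the press-tab side, z up. Plate x -107 to 97, y -86 to 62 mm; its top (deck) 14 mm above the bench. The channel on the deck is centred at y = -30 mm, 41 mm wide between rails 6 mm high and 6 mm wide, and open towards -x.
- stop (a point): Foot of the end stop's face that closes the channel: at x = 75, y = -30 mm, at deck height (z = 14 mm) in the fixture's frame. The stop is 16 mm high.
- jaw (a point): Middle of the underside of the clip's jaw lip; moves with the clip. At rest at x = 53, y = -30, z = 18 mm in the fixture's frame: 4 mm over the deck, too low for the slab. The jaw arm is 16 mm wide (x 45 to 61 mm), crosses from the hinge to y = -34 mm; its top is 30 mm above the bench at rest, about 44 mm when raised.
- clip (a joint): The sprung steel clip, a rocker: 0 at rest (jaw down, tab up), 0.4 rad with the tab fully down at its limit (lip at least 15 mm over the deck); about 0.21 with the jaw resting on the slab. The spring always returns it; at its middle the tab takes about 4 N to start, 8 N fully down. Hinge line along the fixture's x at y = 2, z = 26 mm; hinge parts reach z = 33 mm, y -5 to 9 mm.
- tab (a point): Centre of the press tab's upper face: a flat plate 140 mm long (fixture x -85 to 55 mm), 38 mm wide. At rest it slopes up away from the hinge by 0.4 rad, this point at y = 32, z = 30 mm in the fixture's frame; fully down it is level, covers y = 12 to 50 mm, with its face at z = 18 mm (4 mm over the deck). A fingertip can slide along it while pressing.
- slab: Flat dark stone slab lying loose in the channel before the jaw: 50 mm along the fixture's x, 38 mm wide, 10 mm thick, about 55 g. Origin at the centre of its underside; axes as the fixture's. Home against the stop its origin is at x = 50 mm in the fixture's frame.
- cabochon: Bystander: small domed blue stone, 20 mm across, 9 mm high, loose on the fixture's plate beside the channel, on the side away from the tab. Origin under its centre.
- pendant: Bystander: small black stone with a metal loop, 34 x 22 x 8 mm, on the bench near the fixture. Origin under the stone's centre.
- band: Bystander: steel finger ring lying flat, 23 mm across, 7 mm high. Origin under its centre.
- pliers: Bystander: pliers with blue handles lying flat on the tab's side of the fixture, 150 mm long, 60 mm wide, 13 mm high. Origin at the rivet, on the bench.
- jar: Bystander: amber jar with metal lid, 56 mm across, 60 mm high. Origin under its centre.
- cup: Bystander: white cup, 70 mm across, 90 mm high. Origin under its centre.
Mind the look-alikes: they are no part of the job. What is shaped like the slab but pink or turquoise is not meant.

How it is judged (in metres and radians):
On the way, in this order (a step that is already met when the one before it is completed fails the run):
1. the tab is pressed down (clip past 0.3 rad) while the slab is still in front of the jaw (value of joint clip above 0.3 rad and x of slab in the frame of fixture below 0.022 m), for 0.1 s.
2. the slab is home (within 3 mm of the stop) with the tab still held down (clip past 0.25 rad) (value of joint clip above 0.25 rad and x of slab in the frame of fixture above 0.047 m), for 0.1 s.
At the end, for the whole second after the job is handed in: The slab lies flat in the channel within 3 mm of the end stop, at rest, and the released clip's jaw rests on it (clip between 0.15 and 0.27 rad) (x of slab in the frame of fixture between 0.047 and 0.053 m and y of slab in the frame of fixture between -0.035 and -0.025 m and value of joint clip between 0.15 and 0.27 rad and angle between slab's own z axis and vertical below 0.06 rad and height (world z) of slab below 0.017 m and linear speed of slab below 0.01 m/s); the robot touches nothing.
It fails at once if the slab is lifted (its underside 8 mm off the deck) or tipped by more than 0.25 rad (height (world z) of slab above 0.022 m or angle between slab's own z axis and vertical above 0.25 rad).
It fails at once if the slab is rammed or squeezed: more than 40 N from the fingers (contact force between the fingers and slab above 40 N).
It fails at once if a bystander (domed stone, pendant, ring, pliers, jar or cup) is moved by more than 15 mm (distance of any of cabochon, pendant, band, pliers, jar, cup from where it was at the start of the episode above 0.015 m).
It also fails if it takes over 38 s, if anything falls off the work surface, if the arm or the gripper's body presses on something with over 40 N, if the wrist force passes 120 N, or if a joint passes its speed limit or range.

## Robot

A 6-joint arm with a two-finger parallel gripper is mounted at the origin on the work surface. World frame = base frame: x ahead of the robot, y to its left, z up, the work surface at z = 0. Lengths are in mm, angles in rad, forces in N, time in s.
With the tool pointing down it reaches from about 275 to 1000 mm from the base axis. Payload 8.4 kg.
Tool frame: the origin (TCP) lies midway between the tips of the shut fingers; the grasp point (between the pads) lies 19 mm behind it; z points along the fingers, y is the line along which they close (so a half turn about z gives the same grasp; the last joint's range is limited). The gripper opens to 85 mm and grips with 20 to 120 N. Pads are 22 mm wide; open, the fingers measure 114 mm over their backs; the gripper's body (76 mm by 85 mm) begins 54 mm behind the grasp point. The pads swing forward as they close: fully open they stand 13 mm farther back than shut.
Start: joints at [-1.138, 0.353, 1.633, -0, 1.155, -0.002], TCP at [263.267, -566.849, 231.281] pointing down, gripper open.
Joint ranges: [-2.63, 2.63], [-0.92, 2.1], [0.06, 2.66], [-1.3, 4.44], [0, 2.69], [-3.02, 3.02]. Speed limits (rad/s): [2.22, 2.22, 2.79, 3.14, 3.14, 3.14].

## Interface

Orientations are given as [roll, pitch, yaw] about the fixed x, y, z axes, in that order (R = Rz(yaw) Ry(pitch) Rx(roll)).
In Python, from rig import r, imaging gives the robot as it stands. The module is installed in compiled form; this text tells all that it offers.
- The arm moves only by the tool arm_command, never from a script. Its argument "deltas" is a list of rows, each an object of numbers: "hand": the finger opening in mm, from 0 to 85.4; "tx", "ty", "tz": the shift along the tool's x, y, z in mm; "wx", "wy", "wz": the turn, a rotation vector about the tool's x, y, z in rad. A call has 1 to 8 rows; each row shifts and turns the commanded pose from where the row before left it, along the tool's axes as they then stand; what a row does not reach is not made up. A row lasts 1/8 s, in which the tool goes at most 62.5 mm and 10.7 degrees, less where a joint would pass 70% of its speed; a pose out of reach is approached as far as the arm can. A call with a gripper value outside its range is refused whole. The fingers move at their own pace and stop on an object; "squeeze" is the grip in N (left out, the last holds). Time passes only in rows, so rows that do not move let the fingers close. It gives the time, the measured TCP pose, the force, the opening and the grip force at its end, in the units of the state.
- r.sense(): the state, without advancing time (a new reading comes with each control period).
- imaging.grab_frame(name): name is "side" or "top"; returns a dict with "image" (384x512x3 uint8, red, green, blue), "mtx" (3x3 intrinsics, pixels), "world_to_cam" (4x4, takes a point from world to camera coordinates). Camera axes: x right, y up, looking along -z (the intrinsics and any distortion apply to the point x, -y, -z); pixel columns grow to the right and rows downward; lengths in mm; the calibration is good to about 2 mm. A picture is of the moment at which its call begins. There is no depth.
- r.sign_off(): hands the job in; it is judged then, once.
The state is a dict: "clock": time; "qpos": joint angles; "qvel": joint speeds; "joint_efforts": joint torques, N m; "eef_pos": TCP position; "tcp_rot": TCP orientation; "contact_force": force on the tool from outside, world axes, zero at the start; "wrist_torque": the same for the moment, N m; "opening": opening from 0.0 (shut) to 1.0 (fully open); "grasp_force": force on a finger pad.
Only numpy, scipy, OpenCV 4.12 (cv2) and the standard library are available. Lean on these libraries where they do the work, as an engineer would, in place of code of your own. Each camera call takes 0.05 s, during which the arm holds its last target. There are 200 camera calls.

## Working session

There is one attempt and no reset: what is moved stays moved. The work goes in short steps, Python scripts to look and compute and a tool call to move; the robot and the scene stay as the last step left them, time stands still between calls to the robot, and variables do not carry over. Pictures are saved under pics/ and viewed, at most 10 in all, crops included, and the job is handed in when it is done.

Besides the shell and the picture viewer there is one more tool, called after "Call:" as name(argument=value, ...), one argument or row to a line, values as JSON. arm_command: Moves the arm, as the interface text tells. Its arguments: {"type":"object","properties":{"deltas":{"type":"array"},"squeeze":{"type":"number"}},"required":["deltas"]}

```bash
mkdir -p pics; python3 - <<'E'
from rig import r, imaging
import cv2,pickle
for n in("top","side"):
    f=imaging.grab_frame(n); pickle.dump(f,open(n+".pkl","wb"))
    cv2.imwrite(f"pics/{n}0.png",cv2.resize(f["image"][:,:,::-1],(800,600),interpolation=cv2.INTER_CUBIC))
    print(n,f["mtx"],f["world_to_cam"],f.keys())
print(r.sense())
E
```

```text
top [[347.84150331   0.         260.45213337]
 [  0.         347.84150331 191.92323543]
 [  0.           0.           1.        ]] [[ 2.67570250e-02 -9.99570568e-01  1.19474370e-02 -8.98257070e+00]
 [ 9.92494022e-01  2.79905119e-02  1.19046827e-01 -5.49619646e+02]
 [-1.19330119e-01  8.67242088e-03  9.92816756e-01 -9.54510064e+02]
 [ 0.00000000e+00  0.00000000e+00  0.00000000e+00  1.00000000e+00]] dict_keys(['image', 'mtx', 'world_to_cam'])
side [[480.1216081    0.         245.89918681]
 [  0.         480.1216081  189.68575731]
 [  0.           0.           1.        ]] [[-9.88052382e-01 -1.53255584e-01  1.62854879e-02  5.53066270e+02]
 [ 1.01988255e-01 -5.70963330e-01  8.14616027e-01 -1.12549511e+02]
 [-1.15546039e-01  8.06544234e-01  5.79771948e-01 -1.30260268e+03]
 [ 0.00000000e+00  0.00000000e+00  0.00000000e+00  1.00000000e+00]] dict_keys(['image', 'mtx', 'world_to_cam'])
{'clock': 0.1, 'qpos': array([-1.13845710e+00,  3.53572968e-01,  1.63406085e+00, -1.85914035e-05,
        1.15521657e+00, -2.41194056e-03]), 'qvel': array([ 0.00070702, -0.00055427, -0.00150607, -0.00137235,  0.00107197,
       -0.00031485]), 'joint_efforts': array([-6.46706994e-04, -6.06358552e+01, -3.42820716e+01, -3.46624438e-05,
        4.02807374e-03,  6.81553288e-06]), 'eef_pos': array([ 263.04680448, -566.47135955,  230.63999391]), 'tcp_rot': array([-3.14033488e+00,  1.39658688e-05,  4.34758695e-01]), 'contact_force': array([-0.90571268,  0.24308902, -0.06508366]), 'wrist_torque': array([0.0587275 , 0.00470433, 0.05240736]), 'grasp_force': 0.0, 'opening': 1.0006608149890206}
```

View pics/top0.png

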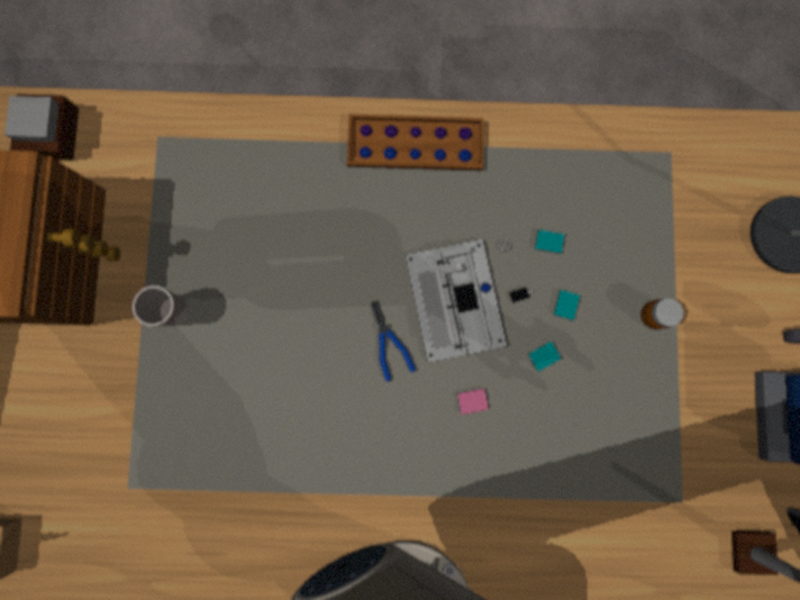

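View pics/side0.png

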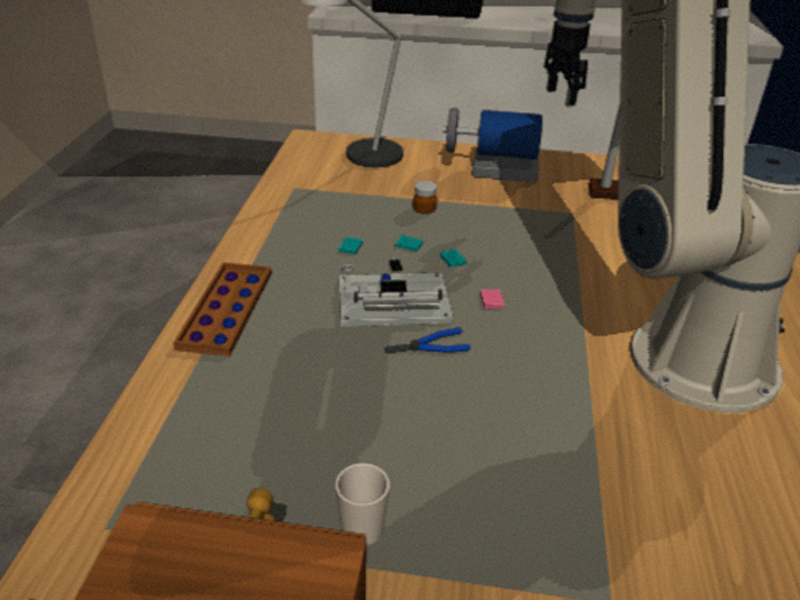

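The top view shows the fixture at about (457,300), with the tab on its left, the jaw near the top and the black slab at (466,297). The pliers are at (390,340). I need enlarged crops to read the corners.

```bash
python3 - <<'E'
import pickle,cv2
f=pickle.load(open("top.pkl","rb"))["image"][145:240,240:350,::-1]
cv2.imwrite("pics/topc.png",cv2.resize(f,None,fx=6,fy=6,interpolation=cv2.INTER_CUBIC))
f=pickle.load(open("side.pkl","rb"))["image"][165:232,205:310,::-1]
cv2.imwrite("pics/sidec.png",cv2.resize(f,None,fx=7,fy=7,interpolation=cv2.INTER_CUBIC))
E
```

```text
(no output)
```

View pics/topc.png

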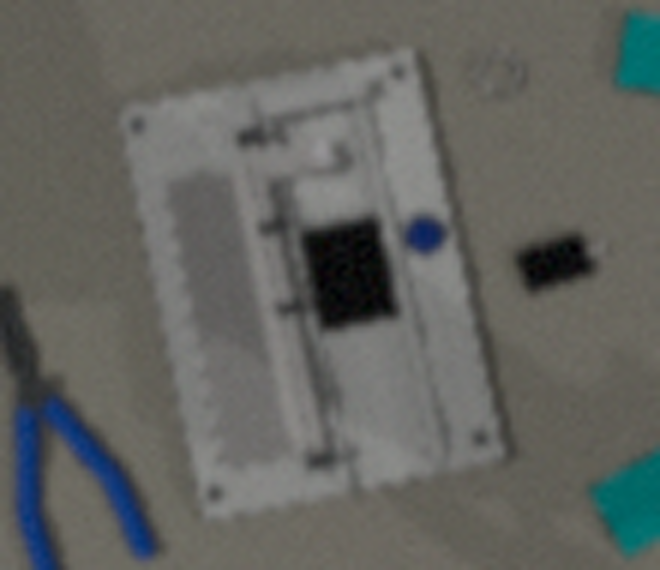

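View pics/sidec.png

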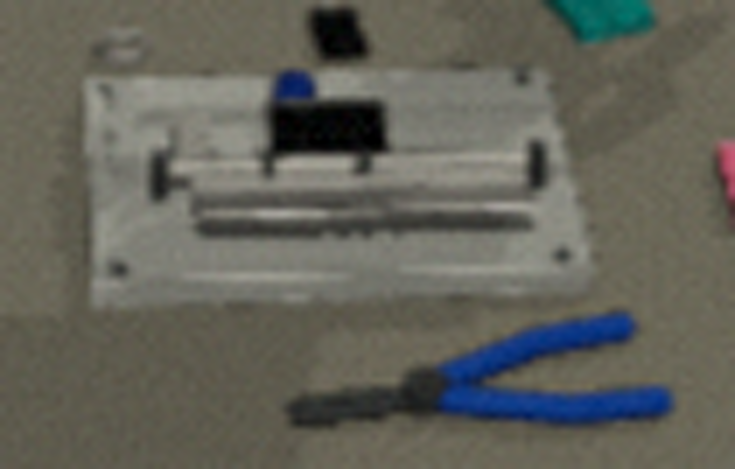

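```bash
cat > h.py <<'E'
import numpy as np,pickle
from scipy.optimize import least_squares
def proj(f,P):
    c=np.c_[P,np.ones(len(P))]@f["world_to_cam"].T
    u=np.c_[c[:,0],-c[:,1],-c[:,2]]@f["mtx"].T
    return u[:,:2]/u[:,2:]
def place(p,L):
    c,s=np.cos(p[2]),np.sin(p[2]); L=np.atleast_2d(L).astype(float)
    return np.c_[p[0]+c*L[:,0]-s*L[:,1],p[1]+s*L[:,0]+c*L[:,1],L[:,2]]
T=pickle.load(open("top.pkl","rb"));S=pickle.load(open("side.pkl","rb"))
tp=lambda a:(np.array(a)+.5)/6-.5+[240,145]
sp=lambda a:(np.array(a)+.5)/7-.5+[205,165]
def fit(L,px,f,p0): return least_squares(lambda p:(proj(f,place(p,L))-px).ravel(),p0)
E
python3 - <<'E'
from h import *
L=[[97,62,14],[97,-86,14],[-107,-86,14],[-107,62,14]]
ft=fit(L,tp([[122,106],[415,48],[505,455],[207,515]]),T,[550,-50,.2]);print("fix top",ft.x,ft.fun.round(2))
fs=fit(L[1:3],sp([[85,75],[548,72]]),S,ft.x);print("fix side",fs.x,fs.fun.round(2))
SL=[[25,19,24],[25,-19,24],[-25,-19,24],[-25,19,24]]
s=fit(SL,tp([[302,231],[378,217],[398,315],[320,329]]),T,[550,-50,.2]);print("slab",s.x,s.fun.round(2))
p=ft.x;c,sn=np.cos(p[2]),np.sin(p[2]);print("slab in fix",np.array([[c,sn],[-sn,c]])@(s.x[:2]-p[:2]),s.x[2]-p[2])
w=place(p,[[-107,0,14],[97,0,14]]);print(w)
E
```

```text
fix top [ 5.59352749e+02 -7.13903228e+01  2.26366103e-01] [-0.31 -0.26  0.22 -0.29  0.44  0.12 -0.34  0.39]
fix side [ 5.60174464e+02 -6.87617550e+01  1.89475506e-01] [ 0.13  0.   -0.13  0.02]
slab [ 5.59147215e+02 -1.01057459e+02  2.05881426e-01] [-0.22 -0.36  0.06 -0.33  0.08  0.34  0.07  0.34]
slab in fix [ -6.8587177  -28.86415046] -0.0204846772963804
[[455.08248925 -95.4051698   14.        ]
 [653.87812514 -49.61985393  14.        ]]
```

Both views agree: the fixture is at about (559.6, -70.5) with yaw 0.22, and the slab is at fixture x ≈ -7. I'll move above it with the fingers set about 62 mm apart.

Call:
arm_command(
  deltas=[
    {"wz": 0.1075, "hand": 48},
    {"wz": 0.1075, "hand": 48},
    {"tx": 25, "ty": -30, "hand": 48},
    {"tx": 35, "ty": -42, "hand": 48},
    {"tx": 35, "ty": -42, "hand": 48},
    {"tx": 35, "ty": -42, "hand": 48},
    {"tx": 35, "ty": -42, "hand": 48},
    {"tx": 35, "ty": -42, "hand": 48},
  ],
)

```text
schema error: expected keys hand, tx, ty, tz, wx, wy, wz
```

Call:
arm_command(
  deltas=[
    {"tx": 35, "ty": -42},
    {"tx": 35, "ty": -42},
    {"tx": 35, "ty": -42},
    {"tx": 30, "ty": -38},
    {"tz": 45},
    {"tz": 45},
    {"tz": 30},
    {},
  ],
)

```text
schema error: expected keys hand, tx, ty, tz, wx, wy, wz
```

All seven keys are required in each row.

Call:
arm_command(
  deltas=[
    {"hand": 48, "tx": 0, "ty": 0, "tz": 0, "wx": 0, "wy": 0, "wz": 0.1075},
    {"hand": 48, "tx": 0, "ty": 0, "tz": 0, "wx": 0, "wy": 0, "wz": 0.1075},
    {"hand": 48, "tx": 25, "ty": -30, "tz": 0, "wx": 0, "wy": 0, "wz": 0},
    {"hand": 48, "tx": 35, "ty": -42, "tz": 0, "wx": 0, "wy": 0, "wz": 0},
    {"hand": 48, "tx": 35, "ty": -42, "tz": 0, "wx": 0, "wy": 0, "wz": 0},
    {"hand": 48, "tx": 35, "ty": -42, "tz": 0, "wx": 0, "wy": 0, "wz": 0},
    {"hand": 48, "tx": 35, "ty": -42, "tz": 0, "wx": 0, "wy": 0, "wz": 0},
    {"hand": 48, "tx": 35, "ty": -42, "tz": 0, "wx": 0, "wy": 0, "wz": 0},
  ],
)

```text
clock: 1.1
eef_pos: [406.5, -287.3, 231.1]
tcp_rot: [-3.141, 0.0, 0.22]
contact_force: [0.8, -1.1, 0.8]
opening: 0.563
grasp_force: 0.0
```

Call:
arm_command(
  deltas=[
    {"hand": 48, "tx": 35, "ty": -42, "tz": 0, "wx": 0, "wy": 0, "wz": 0},
    {"hand": 48, "tx": 35, "ty": -42, "tz": 0, "wx": 0, "wy": 0, "wz": 0},
    {"hand": 48, "tx": 35, "ty": -42, "tz": 0, "wx": 0, "wy": 0, "wz": 0},
    {"hand": 48, "tx": 30, "ty": -38, "tz": 0, "wx": 0, "wy": 0, "wz": 0},
    {"hand": 48, "tx": 0, "ty": 0, "tz": 45, "wx": 0, "wy": 0, "wz": 0},
    {"hand": 48, "tx": 0, "ty": 0, "tz": 45, "wx": 0, "wy": 0, "wz": 0},
    {"hand": 48, "tx": 0, "ty": 0, "tz": 30, "wx": 0, "wy": 0, "wz": 0},
    {"hand": 48, "tx": 0, "ty": 0, "tz": 0, "wx": 0, "wy": 0, "wz": 0},
  ],
)

```text
clock: 2.1
eef_pos: [500.2, -99.1, 109.3]
tcp_rot: [-3.14, 0.005, 0.22]
contact_force: [0.0, 0.3, 0.4]
opening: 0.564
grasp_force: 0.0
```

Call:
arm_command(
  deltas=[
    {"hand": 48, "tx": 9, "ty": -16, "tz": 0, "wx": 0, "wy": 0, "wz": 0},
    {"hand": 48, "tx": 0, "ty": 0, "tz": 25, "wx": 0, "wy": 0, "wz": 0},
    {"hand": 48, "tx": 0, "ty": 0, "tz": 22, "wx": 0, "wy": 0, "wz": 0},
    {"hand": 48, "tx": 0, "ty": 0, "tz": 0, "wx": 0, "wy": 0, "wz": 0},
  ],
)

```text
clock: 2.6
eef_pos: [507.6, -81.2, 64.6]
tcp_rot: [-3.141, 0.0, 0.22]
contact_force: [-0.5, 0.0, -0.4]
opening: 0.564
grasp_force: 0.0
```

```bash
python3 - <<'E'
from rig import r, imaging
import cv2,pickle,numpy as np
from h import *
s=r.sense();print(s["eef_pos"],s["tcp_rot"],s["contact_force"],s["opening"])
f=imaging.grab_frame("side");pickle.dump(f,open("side1.pkl","wb"))
a=cv2.resize(f["image"][120:232,190:320,::-1],None,fx=5,fy=5,interpolation=cv2.INTER_CUBIC)
# predicted fingertip outlines (tool y +-(24..38.5), x +-11) at TCP height
p=list(s["eef_pos"][:2])+[s["tcp_rot"][2]]
for y0,y1 in((24,38.5),(-38.5,-24)):
    q=proj(f,place(p,[[x,y,s["eef_pos"][2]+4] for x,y in((-11,y0),(11,y0),(11,y1),(-11,y1))]))
    cv2.polylines(a,[((q+.5-[190,120])*5).astype(int)],True,(0,0,255),1)
cv2.imwrite("pics/side1.png",a)
E
```

```text
[507.60405509 -81.16701501  64.58457678] [-3.14130425e+00  3.39904596e-04  2.20118700e-01] [-0.4838432   0.03472032 -0.40281052] 0.5635171906853762
```

View pics/side1.png

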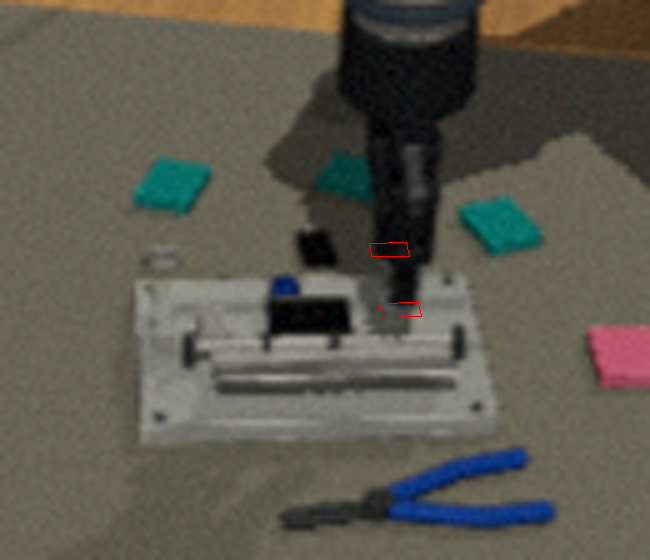

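Call:
arm_command(
  deltas=[
    {"hand": 48, "tx": 0, "ty": 0, "tz": 15, "wx": 0, "wy": 0, "wz": 0},
    {"hand": 48, "tx": 0, "ty": 0, "tz": 10, "wx": 0, "wy": 0, "wz": 0},
    {"hand": 48, "tx": 0, "ty": 0, "tz": 5, "wx": 0, "wy": 0, "wz": 0},
    {"hand": 48, "tx": 0, "ty": 0, "tz": 0, "wx": 0, "wy": 0, "wz": 0},
  ],
)

```text
clock: 3.15
eef_pos: [507.1, -81.9, 33.8]
tcp_rot: [-3.141, 0.001, 0.22]
contact_force: [0.1, 1.0, 0.3]
opening: 0.566
grasp_force: 0.0
```

Call:
arm_command(
  deltas=[
    {"hand": 48, "tx": 0, "ty": 0, "tz": 5, "wx": 0, "wy": 0, "wz": 0},
    {"hand": 48, "tx": 0, "ty": 0, "tz": 5, "wx": 0, "wy": 0, "wz": 0},
    {"hand": 48, "tx": 0, "ty": 0, "tz": 2, "wx": 0, "wy": 0, "wz": 0},
    {"hand": 48, "tx": 0, "ty": 0, "tz": 0, "wx": 0, "wy": 0, "wz": 0},
  ],
)

```text
clock: 3.65
eef_pos: [507.7, -81.9, 22.4]
tcp_rot: [-3.142, -0.0, 0.22]
contact_force: [-0.5, 1.5, 5.4]
opening: 0.565
grasp_force: 2.3
```

Call:
arm_command(
  deltas=[
    {"hand": 48, "tx": 0, "ty": 0, "tz": 3, "wx": 0, "wy": 0, "wz": 0},
    {"hand": 48, "tx": 0, "ty": 0, "tz": 2, "wx": 0, "wy": 0, "wz": 0},
    {"hand": 48, "tx": 0, "ty": 0, "tz": 0, "wx": 0, "wy": 0, "wz": 0},
  ],
)

```text
clock: 4.03
eef_pos: [507.8, -82.2, 17.7]
tcp_rot: [3.141, -0.001, 0.22]
contact_force: [-1.6, -1.0, 8.1]
opening: 0.562
grasp_force: 3.7
```

Call:
arm_command(
  deltas=[
    {"hand": 48, "tx": 0, "ty": 0, "tz": 2, "wx": 0, "wy": 0, "wz": 0},
    {"hand": 48, "tx": 0, "ty": 0, "tz": 0, "wx": 0, "wy": 0, "wz": 0},
  ],
)

```text
clock: 4.28
eef_pos: [507.9, -82.5, 15.8]
tcp_rot: [3.141, -0.001, 0.22]
contact_force: [-0.9, -3.7, 8.9]
opening: 0.561
grasp_force: 4.7
```

```bash
python3 - <<'E'
from rig import r, imaging
import cv2,pickle,numpy as np
f=imaging.grab_frame("side")
a=cv2.resize(f["image"][150:220,205:305,::-1],None,fx=7,fy=7,interpolation=cv2.INTER_CUBIC)
cv2.imwrite("pics/side2.png",a)
E
```

```text
(no output)
```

View pics/side2.png

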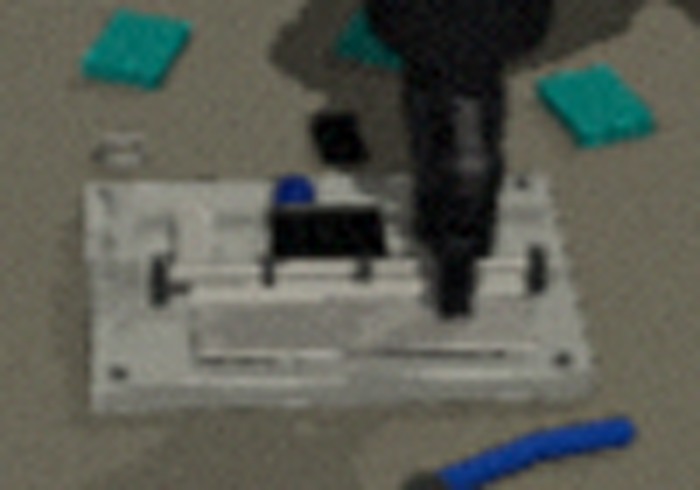

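The tab is nearly level, with the fingertip on it at about (452,312). The slab at (328,233) hasn't moved. I'll press down to the limit.

Call:
arm_command(
  deltas=[
    {"hand": 48, "tx": 0, "ty": 0, "tz": 1.5, "wx": 0, "wy": 0, "wz": 0},
    {"hand": 48, "tx": 0, "ty": 0, "tz": 0, "wx": 0, "wy": 0, "wz": 0},
  ],
)

```text
clock: 4.58
eef_pos: [508.0, -82.7, 15.0]
tcp_rot: [3.14, -0.001, 0.22]
contact_force: [-3.8, -4.2, 17.1]
opening: 0.563
grasp_force: 8.8
```

Call:
arm_command(
  deltas=[
    {"hand": 48, "tx": 0, "ty": 0, "tz": 1, "wx": 0, "wy": 0, "wz": 0},
    {"hand": 48, "tx": 0, "ty": 0, "tz": 0, "wx": 0, "wy": 0, "wz": 0},
  ],
)

```text
clock: 4.82
eef_pos: [508.1, -82.7, 14.7]
tcp_rot: [3.14, -0.001, 0.22]
contact_force: [-6.6, -4.0, 29.0]
opening: 0.56
grasp_force: 14.4
```

The force jump shows the limit stop. I'll ease off slightly and then advance along the channel.

Call:
arm_command(
  deltas=[
    {"hand": 48, "tx": 0, "ty": 0, "tz": -1.2, "wx": 0, "wy": 0, "wz": 0},
    {"hand": 48, "tx": 3, "ty": 0, "tz": 0, "wx": 0, "wy": 0, "wz": 0},
    {"hand": 48, "tx": 3, "ty": 0, "tz": 0, "wx": 0, "wy": 0, "wz": 0},
    {"hand": 48, "tx": 3, "ty": 0, "tz": 0, "wx": 0, "wy": 0, "wz": 0},
    {"hand": 48, "tx": 3, "ty": 0, "tz": 0, "wx": 0, "wy": 0, "wz": 0},
    {"hand": 48, "tx": 3, "ty": 0, "tz": 0, "wx": 0, "wy": 0, "wz": 0},
    {"hand": 48, "tx": 0, "ty": 0, "tz": 0, "wx": 0, "wy": 0, "wz": 0},
  ],
)

```text
clock: 5.7
eef_pos: [516.5, -79.3, 14.5]
tcp_rot: [-3.14, 0.01, 0.222]
contact_force: [-20.7, -9.3, 32.9]
opening: 0.563
grasp_force: 16.7
```

Call:
arm_command(
  deltas=[
    {"hand": 48, "tx": 4, "ty": 0, "tz": 0, "wx": 0, "wy": 0, "wz": 0},
    {"hand": 48, "tx": 4, "ty": 0, "tz": 0, "wx": 0, "wy": 0, "wz": 0},
    {"hand": 48, "tx": 4, "ty": 0, "tz": 0, "wx": 0, "wy": 0, "wz": 0},
    {"hand": 48, "tx": 4, "ty": 0, "tz": 0, "wx": 0, "wy": 0, "wz": 0},
  ],
)

```text
clock: 6.2
eef_pos: [534.3, -75.4, 14.8]
tcp_rot: [-3.14, 0.006, 0.221]
contact_force: [-12.8, -2.6, 27.4]
opening: 0.563
grasp_force: 14.6
```

The press force is higher than needed, so I'll lift slightly and look.

Call:
arm_command(
  deltas=[
    {"hand": 48, "tx": 0, "ty": 0, "tz": -1, "wx": 0, "wy": 0, "wz": 0},
    {"hand": 48, "tx": 0, "ty": 0, "tz": 0, "wx": 0, "wy": 0, "wz": 0},
  ],
)

```text
clock: 6.45
eef_pos: [535.6, -75.3, 15.2]
tcp_rot: [-3.141, 0.004, 0.22]
contact_force: [-7.1, -1.1, 12.8]
opening: 0.56
grasp_force: 6.4
```

```bash
python3 - <<'E'
from rig import r, imaging
import cv2
s=r.sense();print(s["eef_pos"],s["contact_force"])
f=imaging.grab_frame("side")
cv2.imwrite("pics/side3.png",cv2.resize(f["image"][150:220,205:305,::-1],None,fx=7,fy=7,interpolation=cv2.INTER_CUBIC))
E
```

```text
[535.5990618  -75.28937248  15.17400397] [-7.14253915 -1.14366402 12.77422203]
```

View pics/side3.png

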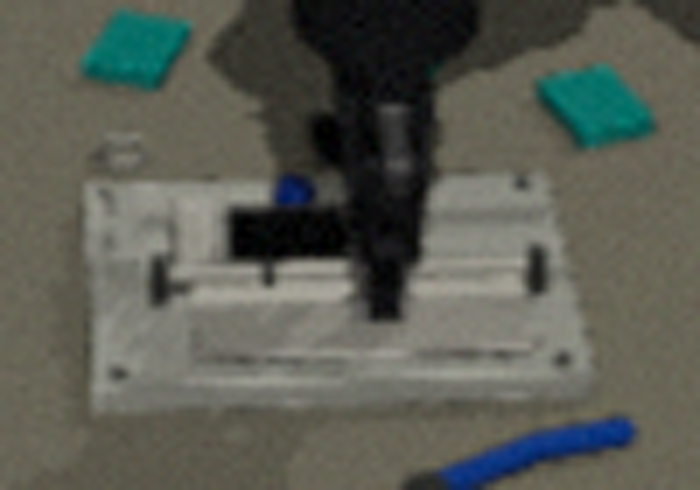

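The slab has slid about 17 mm (its left edge is now at 232). The tab is flat and the press force is moderate. About 39 mm remain.

Call:
arm_command(
  deltas=[
    {"hand": 48, "tx": 4, "ty": 0, "tz": 0, "wx": 0, "wy": 0, "wz": 0},
    {"hand": 48, "tx": 4, "ty": 0, "tz": 0, "wx": 0, "wy": 0, "wz": 0},
    {"hand": 48, "tx": 4, "ty": 0, "tz": 0, "wx": 0, "wy": 0, "wz": 0},
    {"hand": 48, "tx": 4, "ty": 0, "tz": 0, "wx": 0, "wy": 0, "wz": 0},
  ],
)

```text
clock: 7.0
eef_pos: [550.5, -71.8, 15.1]
tcp_rot: [-3.14, 0.005, 0.22]
contact_force: [-10.0, -2.9, 15.8]
opening: 0.565
grasp_force: 7.7
```

Call:
arm_command(
  deltas=[
    {"hand": 48, "tx": 4, "ty": 0, "tz": 0, "wx": 0, "wy": 0, "wz": 0},
    {"hand": 48, "tx": 4, "ty": 0, "tz": 0, "wx": 0, "wy": 0, "wz": 0},
    {"hand": 48, "tx": 4, "ty": 0, "tz": 0, "wx": 0, "wy": 0, "wz": 0},
    {"hand": 48, "tx": 2, "ty": 0, "tz": 0, "wx": 0, "wy": 0, "wz": 0},
    {"hand": 48, "tx": 0, "ty": 0, "tz": 0, "wx": 0, "wy": 0, "wz": 0},
  ],
)

```text
clock: 7.62
eef_pos: [564.7, -68.7, 15.2]
tcp_rot: [-3.141, 0.004, 0.22]
contact_force: [-8.0, -2.2, 12.8]
opening: 0.561
grasp_force: 6.5
```

Call:
arm_command(
  deltas=[
    {"hand": 48, "tx": 2, "ty": 0, "tz": 0, "wx": 0, "wy": 0, "wz": 0},
    {"hand": 48, "tx": 2, "ty": 0, "tz": 0, "wx": 0, "wy": 0, "wz": 0},
    {"hand": 48, "tx": 1, "ty": 0, "tz": 0, "wx": 0, "wy": 0, "wz": 0},
    {"hand": 48, "tx": 0, "ty": 0, "tz": 0, "wx": 0, "wy": 0, "wz": 0},
  ],
)

```text
clock: 8.12
eef_pos: [569.2, -67.8, 15.1]
tcp_rot: [-3.141, 0.005, 0.221]
contact_force: [-9.5, -2.1, 13.4]
opening: 0.564
grasp_force: 7.1
```

Call:
arm_command(
  deltas=[
    {"hand": 48, "tx": 1, "ty": 0, "tz": 0, "wx": 0, "wy": 0, "wz": 0},
    {"hand": 48, "tx": 1, "ty": 0, "tz": 0, "wx": 0, "wy": 0, "wz": 0},
    {"hand": 48, "tx": 0, "ty": 0, "tz": 0, "wx": 0, "wy": 0, "wz": 0},
  ],
)

```text
clock: 8.5
eef_pos: [569.3, -67.7, 15.0]
tcp_rot: [-3.14, 0.009, 0.221]
contact_force: [-14.8, -5.2, 18.7]
opening: 0.561
grasp_force: 9.9
```

Motion stopped while the force rose. I'll check whether the slab is home.

```bash
python3 - <<'E'
from rig import r, imaging
import cv2,pickle
f=imaging.grab_frame("top");g=imaging.grab_frame("side")
pickle.dump(f,open("top4.pkl","wb"));pickle.dump(g,open("side4.pkl","wb"))
a=cv2.resize(f["image"][145:240,250:330,::-1],(400,475),interpolation=cv2.INTER_CUBIC)
b=cv2.resize(g["image"][170:215,210:267,::-1],(400,316),interpolation=cv2.INTER_CUBIC)
b=cv2.copyMakeBorder(b,0,475-316,0,0,cv2.BORDER_CONSTANT)
cv2.imwrite("pics/both4.png",cv2.hconcat([a,b]))
E
```

```text
(no output)
```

View pics/both4.png

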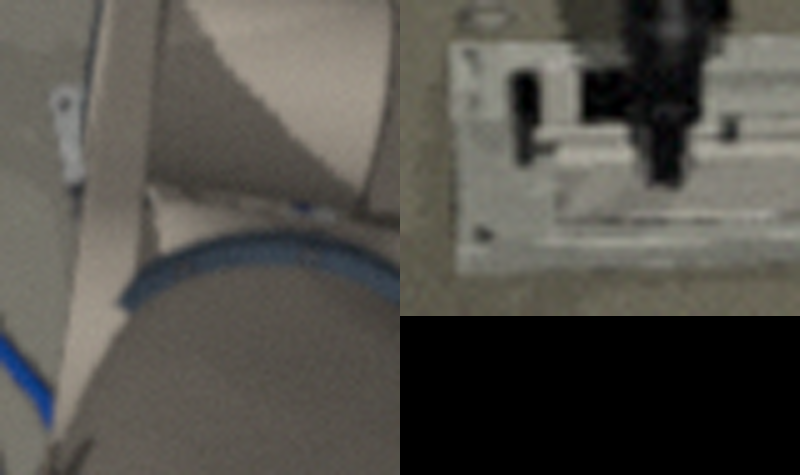

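```bash
python3 - <<'E'
from h import *
g=pickle.load(open("side4.pkl","rb"))
for p in([559.35,-71.4,.226],[560.2,-68.8,.19],[559.6,-70.5,.22]):
    q=proj(g,place(p,[[75,-49,24],[75,-11,24],[72,-49,24],[61,-30,40],[45,-30,40],[97,-86,14],[97,62,14],[97,62,0]]))
    print(((q+.5-[210,170])*7.018+[400,0]).round(0).tolist())
row=g["image"][179:186,215:262].mean(2).astype(int);print(row)
E
```

```text
[[500.0, 69.0], [503.0, 120.0], [507.0, 69.0], [535.0, 62.0], [572.0, 61.0], [447.0, 42.0], [455.0, 246.0], [456.0, 273.0]]
[[501.0, 69.0], [501.0, 120.0], [508.0, 69.0], [534.0, 63.0], [572.0, 62.0], [451.0, 41.0], [447.0, 244.0], [447.0, 272.0]]
[[500.0, 70.0], [502.0, 121.0], [507.0, 70.0], [534.0, 63.0], [572.0, 62.0], [448.0, 42.0], [453.0, 246.0], [454.0, 274.0]]
[[ 95  86 122 145 138 111 114 131 135 140 139 128 115 113 121 140 160 155
  151 127  99  79  70  65  51  49  48  37  20  14  14  20  21  20  20  12
   14  28 100 135 139 139 137 135 131 136 134]
 [ 93  82 122 142 143 121 121 135 135 136 109  66  44  47  79 121 141 144
  138 138  90  34  20  30  17   9  14  25  20  10  16   7  19  10  22  13
   14  30  92 116 123 121 120 115 119 112 111]
 [ 88  87 118 143 142 136 131 137 135 127  82  34   6   8  52 110 133 135
  139 142  96  19   4  13  10   1   9  12  14  14  12  12   9  14  15   9
    9  34  86 113 114 115 113 109 114 114 114]
 [ 81  82 123 140 135 135 130 138 137 127  88  30  10   0  34 105 136 136
  136 141  92  16   1   3   1   2  12  16   6   8  18  10  14   4   8  12
   15  35  95 125 124 124 116 117 122 124 122]
 [ 85  83 117 127 122 113 124 137 135 126  88  39   7   5  31 104 134 136
  135 139  91  14  11   4   6   9   8   8   9  11   3  10  10   7   8  10
   13  37 103 130 134 136 130 133 129 131 133]
 [ 84  90 115 128 123 100 116 133 137 132  93  42   3   1  32 105 133 135
  136 142  96  13   8  15  10   4   0   3  13  17  11  11  16  18  13  12
    1  40 112 144 137 136 142 142 138 140 139]
 [ 80  88 120 133 119 110 123 133 138 134 100  37  10   3  26 105 132 138
  134 139  96  11   0   3   4   0   3  23  25  17   8  28  33  34  32  28
   18  29 106 141 136 137 136 137 137 135 136]]
```

Against the jaw and the plate edge, the slab front (511 observed, about 501 predicted) looks 2–4 mm short of the stop. The tip is probably stuck by friction on the tab. I'll ease the press a little and advance in small steps.

Call:
arm_command(
  deltas=[
    {"hand": 48, "tx": 0, "ty": 0, "tz": -0.5, "wx": 0, "wy": 0, "wz": 0},
    {"hand": 48, "tx": 1, "ty": 0, "tz": 0, "wx": 0, "wy": 0, "wz": 0},
    {"hand": 48, "tx": 0, "ty": 0, "tz": 0, "wx": 0, "wy": 0, "wz": 0},
  ],
)

```text
clock: 8.98
eef_pos: [572.3, -67.1, 15.5]
tcp_rot: [-3.141, 0.005, 0.22]
contact_force: [-8.4, -1.9, 11.6]
opening: 0.563
grasp_force: 5.9
```

Call:
arm_command(
  deltas=[
    {"hand": 48, "tx": 1, "ty": 0, "tz": 0, "wx": 0, "wy": 0, "wz": 0},
    {"hand": 48, "tx": 0, "ty": 0, "tz": 0, "wx": 0, "wy": 0, "wz": 0},
  ],
)

```text
clock: 9.22
eef_pos: [572.4, -67.1, 15.3]
tcp_rot: [-3.141, 0.006, 0.22]
contact_force: [-11.1, -2.8, 13.1]
opening: 0.563
grasp_force: 7.4
```

It was stiction: the tip moved 3 mm. I'll keep going until it reaches the real stop.

Call:
arm_command(
  deltas=[
    {"hand": 48, "tx": 1, "ty": 0, "tz": -0.3, "wx": 0, "wy": 0, "wz": 0},
    {"hand": 48, "tx": 0, "ty": 0, "tz": 0, "wx": 0, "wy": 0, "wz": 0},
  ],
)

```text
clock: 9.48
eef_pos: [572.5, -67.1, 15.4]
tcp_rot: [-3.14, 0.008, 0.22]
contact_force: [-13.8, -5.0, 13.7]
opening: 0.564
grasp_force: 8.7
```

Call:
arm_command(
  deltas=[
    {"hand": 48, "tx": 1, "ty": 0, "tz": 0, "wx": 0, "wy": 0, "wz": 0},
    {"hand": 48, "tx": 0, "ty": 0, "tz": 0, "wx": 0, "wy": 0, "wz": 0},
  ],
)

```text
clock: 9.72
eef_pos: [572.6, -67.0, 15.3]
tcp_rot: [-3.14, 0.01, 0.22]
contact_force: [-16.1, -6.3, 15.5]
opening: 0.561
grasp_force: 10.1
```

```bash
cat > edge.py <<'E'
from rig import r, imaging
import numpy as np
s=r.sense();print(s["eef_pos"],s["contact_force"])
g=imaging.grab_frame("side")["image"][181:185,215:245].mean(2).mean(0)
for i in range(len(g)-1):
    if (g[i]-70)*(g[i+1]-70)<0: print("edge col",215+i+(g[i]-70)/(g[i]-g[i+1]))
E
python3 edge.py
```

```text
[572.5648002  -67.02473892  15.29122112] [-16.12896149  -6.29934952  15.5100261 ]
edge col 224.7712
edge col 229.46282973621103
edge col 235.31584948688712
```

Call:
arm_command(
  deltas=[
    {"hand": 48, "tx": 0.5, "ty": 0, "tz": -0.6, "wx": 0, "wy": 0, "wz": 0},
    {"hand": 48, "tx": 0, "ty": 0, "tz": 0, "wx": 0, "wy": 0, "wz": 0},
  ],
)

```text
clock: 10.02
eef_pos: [572.6, -66.9, 15.5]
tcp_rot: [-3.14, 0.011, 0.22]
contact_force: [-16.1, -7.7, 12.6]
opening: 0.565
grasp_force: 10.0
```

```bash
python3 edge.py
```

```text
[572.57382963 -66.91225878  15.4953251 ] [-16.13009368  -7.69193413  12.6328646 ]
edge col 224.73813169984686
edge col 229.46182266009853
edge col 235.30533484676505
```

The force along x stayed while the press force dropped, so the slab is bearing on the stop. I'll do one more easing check, then back off.

Call:
arm_command(
  deltas=[
    {"hand": 48, "tx": 0.5, "ty": 0, "tz": -0.6, "wx": 0, "wy": 0, "wz": 0},
    {"hand": 48, "tx": 0, "ty": 0, "tz": 0, "wx": 0, "wy": 0, "wz": 0},
  ],
)

```text
clock: 10.32
eef_pos: [572.6, -66.8, 15.8]
tcp_rot: [-3.139, 0.011, 0.22]
contact_force: [-16.6, -7.7, 10.2]
opening: 0.559
grasp_force: 10.5
```

```bash
python3 edge.py
```

```text
[572.6000193  -66.82379032  15.79597808] [-16.59223869  -7.67064519  10.15776687]
edge col 224.72065378900444
edge col 229.46162657502865
edge col 235.29175946547883
```

The slab is firmly against the stop. I'll retreat along the channel, then lift slowly.

Call:
arm_command(
  deltas=[
    {"hand": 48, "tx": -4, "ty": 0, "tz": 0, "wx": 0, "wy": 0, "wz": 0},
    {"hand": 48, "tx": -4, "ty": 0, "tz": 0, "wx": 0, "wy": 0, "wz": 0},
    {"hand": 48, "tx": -4, "ty": 0, "tz": 0, "wx": 0, "wy": 0, "wz": 0},
    {"hand": 48, "tx": -4, "ty": 0, "tz": 0, "wx": 0, "wy": 0, "wz": 0},
    {"hand": 48, "tx": 0, "ty": 0, "tz": 0, "wx": 0, "wy": 0, "wz": 0},
  ],
)

```text
clock: 11.0
eef_pos: [565.5, -69.8, 18.3]
tcp_rot: [3.14, -0.005, 0.219]
contact_force: [3.7, -1.0, 6.4]
opening: 0.562
grasp_force: 3.9
```

Call:
arm_command(
  deltas=[
    {"hand": 48, "tx": 0, "ty": 0, "tz": -2, "wx": 0, "wy": 0, "wz": 0},
    {"hand": 48, "tx": 0, "ty": 0, "tz": -2, "wx": 0, "wy": 0, "wz": 0},
    {"hand": 48, "tx": 0, "ty": 0, "tz": -3, "wx": 0, "wy": 0, "wz": 0},
    {"hand": 48, "tx": 0, "ty": 0, "tz": -4, "wx": 0, "wy": 0, "wz": 0},
    {"hand": 48, "tx": 0, "ty": 0, "tz": -10, "wx": 0, "wy": 0, "wz": 0},
    {"hand": 48, "tx": 0, "ty": 0, "tz": -30, "wx": 0, "wy": 0, "wz": 0},
    {"hand": 48, "tx": 0, "ty": 0, "tz": -50, "wx": 0, "wy": 0, "wz": 0},
    {"hand": 48, "tx": 0, "ty": 0, "tz": -50, "wx": 0, "wy": 0, "wz": 0},
  ],
)

```text
clock: 12.0
eef_pos: [562.6, -69.5, 169.8]
tcp_rot: [-3.141, 0.0, 0.22]
contact_force: [0.3, -1.0, -0.3]
opening: 0.562
grasp_force: 0.0
```

Call:
arm_command(
  deltas=[
    {"hand": 48, "tx": -40, "ty": 40, "tz": -10, "wx": 0, "wy": 0, "wz": 0},
    {"hand": 48, "tx": -45, "ty": 42, "tz": 0, "wx": 0, "wy": 0, "wz": 0},
    {"hand": 48, "tx": -45, "ty": 42, "tz": 0, "wx": 0, "wy": 0, "wz": 0},
    {"hand": 48, "tx": -45, "ty": 42, "tz": 0, "wx": 0, "wy": 0, "wz": 0},
    {"hand": 48, "tx": 0, "ty": 0, "tz": 0, "wx": 0, "wy": 0, "wz": 0},
  ],
)

```text
clock: 12.62
eef_pos: [426.1, -272.5, 178.6]
tcp_rot: [3.141, 0.0, 0.215]
contact_force: [-0.2, 0.5, -0.3]
opening: 0.562
grasp_force: 0.0
```

```bash
python3 edge.py; python3 - <<'E'
from rig import r, imaging
import cv2
f=imaging.grab_frame("top");g=imaging.grab_frame("side")
a=cv2.resize(f["image"][145:240,250:330,::-1],(400,475),interpolation=cv2.INTER_CUBIC)
b=cv2.resize(g["image"][170:215,210:267,::-1],(400,316),interpolation=cv2.INTER_CUBIC)
b=cv2.copyMakeBorder(b,0,475-316,0,0,cv2.BORDER_CONSTANT)
cv2.imwrite("pics/both5.png",cv2.hconcat([a,b]))
E
```

```text
[ 426.13573287 -272.51838289  178.62024887] [-0.20970726  0.4995617  -0.2967004 ]
edge col 224.72266244057053
edge col 229.3873417721519
edge col 235.1778350515464
edge col 241.31259259259258
```

View pics/both5.png

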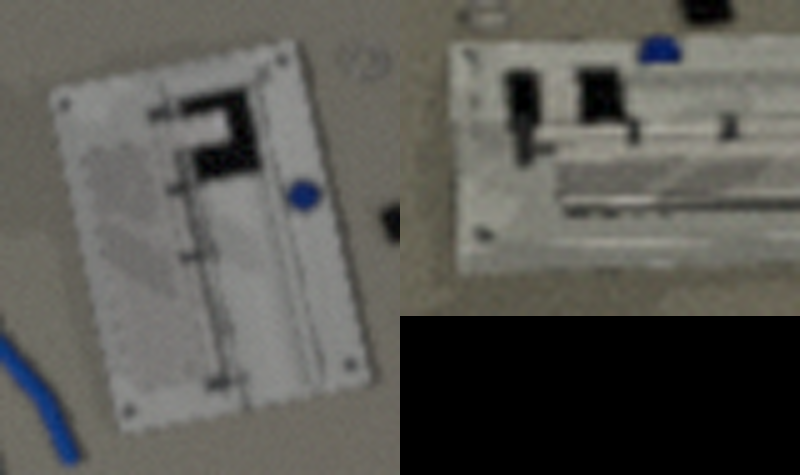

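The slab is home, with its front edge about 20 mm from the plate's front edge (22 mm expected). The jaw rests on it, the arm is clear and the bystanders in view are in place.

```bash
python3 -c "
from rig import r
print(r.sign_off())"
```

```text
the job is handed in; nothing more can be done
None
```

The slab is home against the end stop with the clip closed on it. The arm is clear, and I handed the job in at about 13 s; no verdict came back.

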